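Close the tea caddies: inner lids, then outer caps

ROBOT

A 6-joint arm with a two-finger parallel gripper is mounted at the origin on the work surface; the furniture and walls round the work are solid. World frame = base frame: x ahead of the robot, y to its left, z up, the work surface at z = 0. Lengths are in m, angles in degrees, forces in N, time in s.
With the tool pointing down it reaches from about 0.3 to 0.75 m from the base axis. Payload 8.5 kg.
Tool frame: the origin (TCP) lies between the finger pads; the fingertips stand 17 mm ahead of it and the grasp point (between the pads) lies 2 mm behind it (env.tip_reach is the distance from the TCP to the fingertips, in m); z points along the fingers, y is the line along which they close (so a half turn about z gives the same grasp; the last joint's range is limited). The gripper opens to 85 mm and grips with 20 to 120 N. Pads are 22 mm wide; open, the fingers measure 114 mm over their backs; the gripper's body (76 mm by 85 mm) begins 54 mm behind the grasp point. The pads swing forward as they close: fully open they stand 13 mm farther back than shut.
Start: joints at [53.669, 21.807, 74.336, -0, 83.858, -12.336], TCP at [0.224, 0.502, 0.222] pointing down, gripper open.
Joint ranges: [-178.18, 178.18], [-50.72, 133.34], [12.68, 142.11], [-81.47, 261.47], [9.98, 163.14], [-165.26, 165.26]. Speed limits (degrees/s): [136.94, 136.94, 180, 180, 180, 180].

INTERFACE

Orientations are given as a 3x3 rotation matrix whose columns are the frame's x, y, z axes.
In Python, from rig import env, viewer gives the robot as it stands.
- The arm moves only by the tool move_arm, never from a script. Its argument "motion" is a list of rows, each a list of 2 entries, a list of its own where there are three numbers: the shift along the tool's x, y, z normalised to -1 to 1, where 1 is 50 mm, then the turn, a rotation vector about the tool's x, y, z normalised to -1 to 1, where 1 is 8 degrees. A call has 1 to 20 rows; each row shifts and turns the commanded pose from where the row before left it, along the tool's axes as they then stand; what a row does not reach is not made up. A row lasts 1/10 s, in which the tool goes at most 50 mm and 8.59 degrees, less where a joint would pass 70% of its speed; a pose out of reach is approached as far as the arm can. A call with a number of a shift or a turn outside -1 to 1 is refused whole. A call with a gripper value outside its range is refused whole. "claw" is the closure, from 0 (fully open) to 1 (shut), set as the call begins (left out, the last holds). The fingers move at their own pace and stop on an object; "force" is the grip in N (left out, the last holds). Time passes only in rows, so rows that do not move let the fingers close. It gives the time, the measured TCP pose, the force, the opening and the grip force at its end, in the units of the state.
- env.observe(): the state, without advancing time (a new reading comes with each control period).
- viewer.get_image(name): name is "side" or "top"; returns a dict with "frame" (384x512x3 uint8, red, green, blue), "depth" (384x512 float32, m along the optical axis (not along the pixel's ray), 0 where there is no reading), "fx", "fy", "cx", "cy" (pixels), "eye" and "attitude" of the camera in the world. Camera axes: x right, y up, looking along -z (the intrinsics and any distortion apply to the point x, -y, -z); pixel columns grow to the right and rows downward; lengths in m; the calibration is good to about 2 mm. A picture is of the moment at which its call begins.
- env.close_job(): hands the job in; it is judged then, once.
The state is a dict: "time_s": time; "q": joint angles; "qvel": joint speeds; "joint_efforts": joint torques, N m; "position": TCP position; "tool_rot": TCP orientation; "ft_force": force on the tool from outside, world axes, zero at the start; "wrist_torque": the same for the moment, N m; "grip_width": finger opening in m; "gripper_force": force on a finger pad.
Only numpy, scipy, OpenCV 4.12 (cv2) and the standard library are available. Lean on these libraries where they do the work, as an engineer would, in place of code of your own. Each camera call takes 0.05 s, during which the arm holds its last target. There are 200 camera calls.

TASK

The green and the red tea caddy have been washed and dried and stand open among their parts; close each with the parts of its own colour: first set its knobbed inner lid into the neck, flat on the rim, then slip its outer cap over that, right down onto the shoulder. Leave both caddies standing upright on the worktop, and do not knock or shift the blue caddy, the mug or the tea carton.

Things in the scene. Friction and masses are not known exactly. Their poses are not given: they have to be found in the camera images.
- green_caddy: open green tea caddy, the larger of the two: loose round tin, 66 mm across and 46 mm high to its shoulder, with a bare steel neck, 57 mm across and 16 mm high (chamfered at its top), so its rim is 62 mm above the worktop; the open bore inside the neck is 50 mm across. It weighs about 320 g. Origin: centre of its underside, z up.
- green_inner_lid: green inner lid of that caddy, a low disc with a brass knob up: tapered plug 46.4 mm across, 8 mm high; flange 54 mm across, 8 to 11 mm up; knob 16 mm across, 11 to 27 mm up, to hold it by. In place (2 mm play, drops home by its weight) the flange lies on the neck's rim, its origin 54 mm above the caddy's. Stands loose. Origin: centre of its underside, z up.
- green_cap: green outer cap of that caddy, plain, round, standing loose, open side down, a brass circle on its closed top: 66 mm across, 41 mm high, 38 mm deep inside, bore 62 mm (2.5 mm play, drops home by its weight). Hold it round its side. In place it covers the neck and rests on the shoulder, its origin 46 mm above the caddy's. Origin: centre of its open lower edge, z up.
- red_caddy: open red tea caddy, the smaller of the two: loose round tin, 54 mm across and 40 mm high to its shoulder, with a bare steel neck, 45 mm across and 16 mm high (chamfered at its top), so its rim is 56 mm above the worktop; the open bore inside the neck is 38 mm across. It weighs about 240 g. Origin: centre of its underside, z up.
- red_inner_lid: red inner lid of that caddy, a low disc with a brass knob up: tapered plug 34.4 mm across, 8 mm high; flange 42 mm across, 8 to 11 mm up; knob 16 mm across, 11 to 27 mm up, to hold it by. In place (2 mm play, drops home by its weight) the flange lies on the neck's rim, its origin 48 mm above the caddy's. Stands loose. Origin: centre of its underside, z up.
- red_cap: red outer cap of that caddy, plain, round, standing loose, open side down, a brass circle on its closed top: 54 mm across, 41 mm high, 38 mm deep inside, bore 50 mm (2.5 mm play, drops home by its weight). Hold it round its side. In place it covers the neck and rests on the shoulder, its origin 40 mm above the caddy's. Origin: centre of its open lower edge, z up.
- blue_caddy: blue tea caddy, already shut, 60 mm across and 84 mm high, standing loose; to be left alone. It shows how a shut caddy looks: cap down on the shoulder, no steel showing. Origin: centre of its underside.
- mug: striped mug, 82 mm across and 100 mm high with a handle, standing loose by the right-hand wall; to be left alone. Origin: on its underside; all of it, the handle too, lies within 65 mm of it sideways.
- tea_carton: upright white and green tea carton, 27x62x119 mm, standing loose behind the work; to be left alone. (A kettle, bowls and a tealight stand farther back, beyond x = 0.67 m, and a spoon lies along the right-hand wall: they are not part of the job.) Origin: centre of its underside.
Things that resemble listed ones, but are neither listed nor needed, are in the scene too. What is shaped like the red_inner_lid but grey is not meant.

How it is judged (in metres and radians):
At the end, for the whole second after the job is handed in: On each caddy the inner lid of its colour lies on the rim of the neck and the cap of its colour sits on the shoulder, each within 2.5 mm in height and 5 mm sideways and level; both caddies stand upright on the worktop; all is at rest (z of green_inner_lid in the frame of green_caddy between 0.0515 and 0.0565 m and horizontal distance between each of green_inner_lid, green_cap and green_caddy below 0.005 m and angle between the z axis of each of green_inner_lid, green_cap and the z axis of green_caddy, either way round below 0.08 rad and z of green_cap in the frame of green_caddy between 0.0435 and 0.0485 m and angle between each of green_caddy, red_caddy's own z axis and vertical below 0.05 rad and height (world z) of green_caddy between -0.003 and 0.004 m and linear speed of each of green_caddy, green_inner_lid, green_cap, red_caddy, red_inner_lid, red_cap below 0.01 m/s and z of red_inner_lid in the frame of red_caddy between 0.0455 and 0.0505 m and horizontal distance between each of red_inner_lid, red_cap and red_caddy below 0.005 m and angle between the z axis of each of red_inner_lid, red_cap and the z axis of red_caddy, either way round below 0.08 rad and z of red_cap in the frame of red_caddy between 0.0375 and 0.0425 m and height (world z) of red_caddy between -0.003 and 0.004 m); the robot touches nothing.
It fails at once if the blue caddy is shifted by more than 25 mm or tipped (distance of blue_caddy from where it was at the start of the episode above 0.025 m or angle between blue_caddy's own z axis and vertical above 0.3 rad).
It fails at once if the mug is shifted by more than 25 mm or tipped (distance of mug from where it was at the start of the episode above 0.025 m or angle between mug's own z axis and vertical above 0.3 rad).
It fails at once if the tea carton is shifted by more than 25 mm or tipped (distance of tea_carton from where it was at the start of the episode above 0.025 m or angle between tea_carton's own z axis and vertical above 0.3 rad).
It also fails if it takes over 104 s, if anything falls off the work surface, if the arm or the gripper's body presses on something with over 40 N, if the wrist force passes 120 N, or if a joint passes its speed limit or range.

## Working session

There is one attempt and no reset: what is moved stays moved. The work goes in short steps, Python scripts to look and compute and a tool call to move; the robot and the scene stay as the last step left them, time stands still between calls to the robot, and variables do not carry over. Pictures are saved under pics/ and viewed, at most 14 in all, crops included, and the job is handed in when it is done.

Besides the shell and the picture viewer there is one more tool, called after "Request:" in YAML: its name, and indented under it one key for each argument. move_arm: Moves the arm, as the interface text tells. Scaled input: -1 to 1 covers 50 mm each way for a shift and 8 degrees each way for a turn. Its arguments: {"type":"object","properties":{"motion":{"type":"array","items":{"type":"array"}},"claw":{"type":"number"},"force":{"type":"number"}},"required":["motion"]}

```bash
ls; mkdir -p pics; python3 - <<'E'
from rig import env, viewer
import cv2,numpy as np
for n in("top","side"):
    d=viewer.get_image(n); cv2.imwrite(f"pics/{n}0.png",cv2.cvtColor(d["frame"],cv2.COLOR_RGB2BGR)); print(n,d["fx"],d["fy"],d["cx"],d["cy"],d["eye"],d["attitude"],[k for k in d])
    np.savez(f"pics/{n}0.npz",**{k:v for k,v in d.items()})
s=env.observe();print(s["time_s"],s["position"],s["tool_rot"],s["grip_width"],env.tip_reach)
E
```

```text
pics
top 362.44214223649874 362.44214223649874 252.7343434340101 193.86689075841122 [ 0.32697535 -0.0869428   0.85311363] [[-0.051942    0.97476932 -0.21708708]
 [-0.99864949 -0.05094065  0.01021003]
 [-0.00110613  0.21732423  0.97609884]] ['frame', 'depth', 'fx', 'fy', 'cx', 'cy', 'eye', 'attitude']
side 399.83114168971605 399.83114168971605 256.2417604190321 196.2384059577527 [ 0.81181786 -0.3863044   0.78015739] [[ 0.7016014  -0.61859036  0.35369682]
 [ 0.71247453  0.6170964  -0.33402405]
 [-0.01164098  0.48635172  0.87368558]] ['frame', 'depth', 'fx', 'fy', 'cx', 'cy', 'eye', 'attitude']
0.1 [0.22350866 0.50223747 0.22148053] [[-9.13576934e-01  4.06665248e-01 -7.49080073e-04]
 [ 4.06665856e-01  9.13576367e-01 -1.04983272e-03]
 [ 2.57411370e-04 -1.26372824e-03 -9.99999168e-01]] 0.08591347462623723 0.017
```

View pics/top0.png

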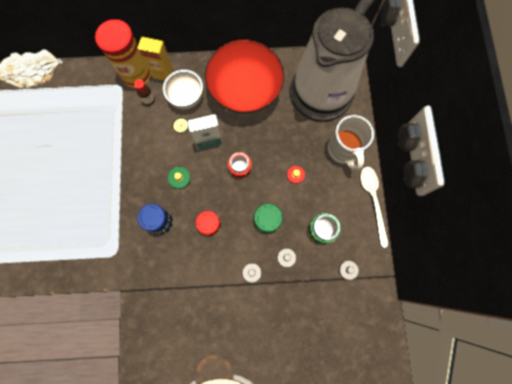

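View pics/side0.png

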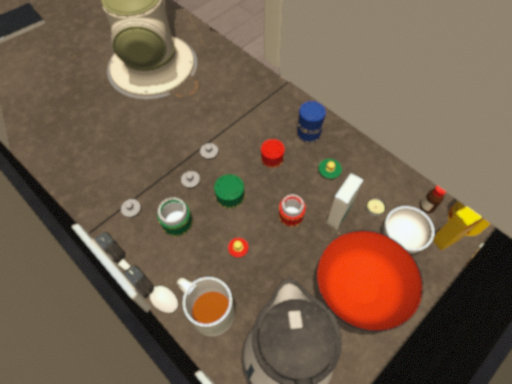

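Candidates in the top view:
- **Inner lids:** green (179,177) and red (296,174). The grey look-alikes at (252,273), (287,258) and (349,270) are not meant.
- **Caps:** green (268,218) and red (207,222). The red bowl (245,76) and jar lid (115,37) are not meant.
- **Caddies:** green (325,229), red (239,164), and blue (153,219), which stays alone.

I'll measure these in both views and check one close crop.

```bash
cat > h.py <<'E'
from rig import env, viewer
import cv2,numpy as np
from scipy.optimize import least_squares
def cloud(d,z=None):
    v,u=np.mgrid[0:384,0:512]
    r=np.stack([(u-d["cx"])/d["fx"],-(v-d["cy"])/d["fy"],-np.ones(u.shape)],-1)@np.array(d["attitude"]).T
    e=np.array(d["eye"])
    if z is None: return e+r*np.array(d["depth"])[...,None]
    return e+r*((z-e[2])/r[...,2])[...,None]
def mask(d,col):
    h=cv2.cvtColor(d["frame"],cv2.COLOR_RGB2HSV).astype(int);H,S,V=h[...,0],h[...,1],h[...,2]
    return {"red":((H<8)|(H>172))&(S>130)&(V>70),"green":(H>45)&(H<95)&(S>90)&(V>25),"steel":(S<70)&(V>90),"brass":(H>15)&(H<38)&(S>90)&(V>90)}[col]
def meas(d,col,near,z,rad,tol=.006,win=None):
    """disc centre at height z: colour mask, depth gate, boundary of rays cast onto plane z"""
    P=cloud(d);Q=cloud(d,z)
    m=mask(d,col)&(abs(P[...,2]-z)<tol)&(np.hypot(Q[...,0]-near[0],Q[...,1]-near[1])<(win or rad+.015))
    if m.sum()<8: return None
    pts=Q[m][:,:2].astype(np.float32); (c,r)=cv2.minEnclosingCircle(pts*1000)
    return np.round(c,1),round(r,1),round(float(np.median(P[m][:,2]))*1000,1),int(m.sum()),np.round(pts.mean(0)*1000,1)
E
python3 - <<'E'
from h import *
D={n:dict(np.load(f"pics/{n}0.npz")) for n in("top","side")}
P=cloud(D["top"])
O={"gcap":("green",(268,218),.041,.033),"rcap":("red",(207,222),.041,.027),"glid":("green",(179,177),.011,.027),"rlid":("red",(296,174),.011,.021),
"gcadS":("green",(325,229),.046,.033),"rcadS":("red",(239,164),.040,.027),"gcadR":("steel",(325,229),.062,.0285),"rcadR":("steel",(239,164),.056,.0225),
"gknob":("brass",(179,177),.027,.008),"rknob":("brass",(296,174),.027,.008)}
for k,(c,(u,v),z,r) in O.items():
    near=cloud(D["top"],z)[v,u][:2]
    print(k,[meas(D[n],c,near,z,r) for n in D])
for n,(u,v) in {"blue":(153,219),"carton":(200,124),"mug":(350,140)}.items(): print(n,np.round(P[v,u],3))
f=cv2.cvtColor(D["top"]["frame"],cv2.COLOR_RGB2BGR)[110:290,130:390]
g=cv2.cvtColor(D["side"]["frame"],cv2.COLOR_RGB2BGR)[95:295,100:380]
cv2.imwrite("pics/crop0.png",cv2.resize(f,None,fx=3,fy=3,interpolation=2))
E
```

```text
gcap [(array([ 452.2, -126.5]), 32.4, 40.5, 626, array([ 451.7, -126.5], dtype=float32)), (array([ 454.9, -130.2]), 34.1, 41.2, 649, array([ 455.5, -129.8], dtype=float32))]
rcap [(array([448.1,  11.2]), 26.9, 40.3, 433, array([448.3,  11.2], dtype=float32)), (array([452. ,   7.9]), 27.9, 41.1, 371, array([451.5,   7.9], dtype=float32))]
glid [(array([565.6,  80.7]), 26.3, 10.4, 298, array([564.9,  80.2], dtype=float32)), (array([567.2,  78.3]), 27.1, 11.0, 278, array([568.7,  76.3], dtype=float32))]
rlid [(array([ 558.2, -200.6]), 20.7, 10.8, 156, array([ 557.2, -199.6], dtype=float32)), (array([ 559.1, -203. ]), 20.7, 11.3, 188, array([ 560.6, -204.5], dtype=float32))]
gcadS [(array([ 417.3, -244.3]), 30.1, 45.1, 68, array([ 413.9, -230. ], dtype=float32)), (array([ 424.5, -255.9]), 33.4, 46.0, 131, array([ 442.8, -261.5], dtype=float32))]
rcadS [(array([582.5, -66.9]), 27.0, 39.5, 90, array([571. , -67.8], dtype=float32)), (array([585.6, -70.1]), 27.5, 40.5, 142, array([589.4, -75.9], dtype=float32))]
gcadR [(array([ 421.8, -252. ]), 28.3, 61.3, 123, array([ 420.2, -248.7], dtype=float32)), (array([ 424.9, -255.3]), 29.4, 61.9, 142, array([ 433.1, -258.3], dtype=float32))]
rcadR [(array([581.8, -67.1]), 21.8, 54.8, 57, array([571.9, -68.5], dtype=float32)), (array([586.4, -70. ]), 23.2, 55.0, 81, array([591.5, -80.3], dtype=float32))]
gknob [(array([565.2,  80.1]), 7.9, 25.8, 36, array([565.2,  80.3], dtype=float32)), (array([567.5,  76.3]), 9.0, 26.3, 39, array([568.1,  76.8], dtype=float32))]
rknob [(array([ 558.1, -200.6]), 7.6, 26.4, 34, array([ 557.7, -200.5], dtype=float32)), (array([ 560.4, -203.2]), 8.3, 27.0, 47, array([ 560.1, -203.8], dtype=float32))]
blue [0.454 0.121 0.085]
carton [0.652 0.012 0.118]
mug [ 0.632 -0.337  0.027]
```

View pics/crop0.png

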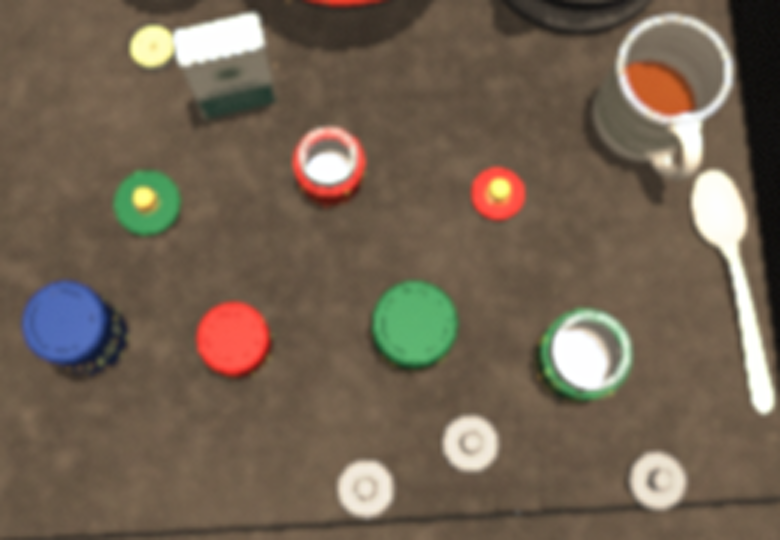

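The crop confirms the choice: green lid (147,203) and red lid (498,193) with brass knobs, caps (415,323) and (233,338), and open caddies (585,353) and (328,165). The grey lids at the bottom stay out of it. Averaging the two views, which differ by about 3 mm, gives these positions in mm:

| Part | x | y |
|---|---|---|
| Green lid | 566 | 78.5 |
| Green caddy | 423.4 | -253.7 |
| Green cap | 453.5 | -128.3 |
| Red lid | 559 | -202 |
| Red caddy | 584 | -68.5 |
| Red cap | 450 | 9.5 |

First I turn the tool square with the world.

Request:
move_arm:
  motion:
    - [[0,0,0],[0,0,-0.75]]
    - [[0,0,0],[0,0,-0.75]]
    - [[0,0,0],[0,0,-0.75]]
    - [[0,0,0],[0,0,-0.75]]
    - [[0,0,0],[0,0,0]]
  claw: 0
  force: 30

```text
time_s: 0.6
position: [0.2236, 0.5023, 0.2217]
tool_rot: [[-1.0, -0.001, -0.001], [-0.001, 1.0, -0.001], [0.001, -0.001, -1.0]]
ft_force: [0.2, 0.5, -0.4]
grip_width: 0.0855
gripper_force: 0.0
```

Request:
move_arm:
  motion:
    - [[-0.36,-0.446,0],[0,0,0]]
    - [[-0.36,-0.446,0],[0,0,0]]
    - [[-0.36,-0.446,0],[0,0,0]]
    - [[-0.36,-0.446,0],[0,0,0]]
    - [[-0.36,-0.446,0],[0,0,0]]
    - [[-0.36,-0.446,0],[0,0,0]]
    - [[-0.36,-0.446,0],[0,0,0]]
    - [[-0.36,-0.446,0],[0,0,0]]
    - [[-0.36,-0.446,0],[0,0,0]]
    - [[-0.36,-0.446,0],[0,0,0]]
    - [[-0.36,-0.446,0],[0,0,0]]
    - [[-0.36,-0.446,0],[0,0,0]]
    - [[-0.36,-0.446,0],[0,0,0]]
    - [[-0.36,-0.446,0],[0,0,0]]
    - [[-0.36,-0.446,0],[0,0,0]]
    - [[-0.36,-0.446,0],[0,0,0]]
    - [[-0.36,-0.446,0],[0,0,0]]
    - [[-0.36,-0.446,0],[0,0,0]]
    - [[-0.36,-0.446,0],[0,0,0]]
    - [[0,0,0],[0,0,0]]

```text
time_s: 2.6
position: [0.5672, 0.0763, 0.2212]
tool_rot: [[-1.0, 0.006, -0.0], [0.006, 1.0, -0.0], [0.0, -0.001, -1.0]]
ft_force: [-0.3, 0.9, 0.0]
grip_width: 0.0858
gripper_force: 0.0
```

Request:
move_arm:
  motion:
    - [[0,0,0.4],[0,0,0]]
    - [[0,0,0.4],[0,0,0]]
    - [[0,0,0.4],[0,0,0]]
    - [[0,0,0.4],[0,0,0]]
    - [[0,0,0.4],[0,0,0]]
    - [[0,0,0.4],[0,0,0]]
    - [[0,0,0.4],[0,0,0]]
    - [[0,0,0.4],[0,0,0]]
    - [[0,0,0],[0,0,0]]
    - [[0,0,0],[0,0,0]]

```text
time_s: 3.6
position: [0.5656, 0.0792, 0.0625]
tool_rot: [[-1.0, 0.001, -0.0], [0.001, 1.0, 0.0], [0.0, 0.0, -1.0]]
ft_force: [-0.1, -0.4, 0.6]
grip_width: 0.0853
gripper_force: 0.0
```

Request:
move_arm:
  motion:
    - [[-0.014,-0.014,0.25],[0,0,0]]
    - [[0,0,0.25],[0,0,0]]
    - [[0,0,0.14],[0,0,0]]
    - [[0,0,0],[0,0,0]]
    - [[0,0,0],[0,0,0]]

```text
time_s: 4.1
position: [0.5664, 0.0781, 0.03]
tool_rot: [[-1.0, -0.0, -0.0], [-0.0, 1.0, -0.0], [0.0, -0.0, -1.0]]
ft_force: [0.1, 0.1, 0.3]
grip_width: 0.0855
gripper_force: 0.0
```

Request:
move_arm:
  motion:
    - [[0,0,0],[0,0,0]]
    - [[0,0,0],[0,0,0]]
    - [[0,0,0],[0,0,0]]
    - [[0,0,0],[0,0,0]]
    - [[0,0,0],[0,0,0]]
    - [[0,0,0],[0,0,0]]
    - [[0,0,0],[0,0,0]]
    - [[0,0,0],[0,0,0]]
    - [[0,0,0],[0,0,0]]
    - [[0,0,0],[0,0,0]]
  claw: 1
  force: 30

```text
time_s: 5.1
position: [0.5664, 0.0781, 0.03]
tool_rot: [[-1.0, -0.0, -0.0], [-0.0, 1.0, -0.0], [0.0, -0.0, -1.0]]
ft_force: [0.6, -0.3, -0.1]
grip_width: -0.0
gripper_force: 0.0
```

The fingers shut on nothing, so I look before anything else.

```bash
python3 - <<'E'
from h import *
o=[]
for n in("top","side"):
    d=viewer.get_image(n)
    print(meas(d,"green",(.5663,.0785),.011,.027),meas(d,"brass",(.5663,.0785),.027,.008))
    f=cv2.cvtColor(d["frame"],cv2.COLOR_RGB2BGR); u,v={"top":(179,177),"side":(330,168)}[n]
    o.append(cv2.resize(f[v-50:v+50,u-50:u+50],(400,400),interpolation=2))
cv2.imwrite("pics/g1.png",np.hstack(o)); print(env.observe()["position"])
E
```

```text
(array([558.4,  69.6]), 21.7, 10.6, 115, array([557.6,  67.2], dtype=float32)) None
(array([567.3,  78.1]), 26.9, 11.2, 233, array([569.8,  74. ], dtype=float32)) (array([567.9,  76. ]), 7.9, 26.2, 22, array([569. ,  74.4], dtype=float32))
[0.56639944 0.07806746 0.03001134]
```

View pics/g1.png

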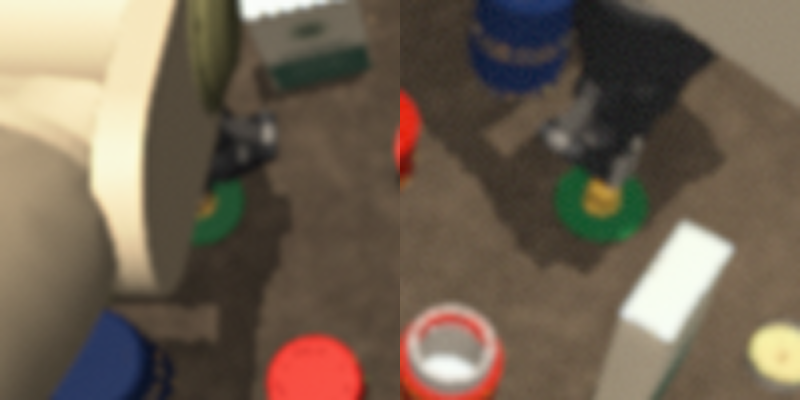

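```bash
python3 - <<'E'
from h import *
s=env.observe(); print(s["grip_width"],s["gripper_force"],s["time_s"])
d=viewer.get_image("side");P=cloud(d)
f=cv2.cvtColor(d["frame"],cv2.COLOR_RGB2BGR)[118-20:218-20,280:380]
cv2.imwrite("pics/g2.png",cv2.resize(f,(600,600),interpolation=2))
for u,v in((320,152),(321,154),(336,159),(334,163),(328,158),(336,150)):print((u,v),np.round(P[v,u]*1000))
E
```

```text
0.00023830274110156992 0.0 5.2
(320, 152) [568.  20. 134.]
(321, 154) [572.  18. 133.]
(336, 159) [578.  74.  64.]
(334, 163) [577.  71.  51.]
(328, 158) [579.  36. 108.]
(336, 150) [579.  60. 112.]
```

View pics/g2.png

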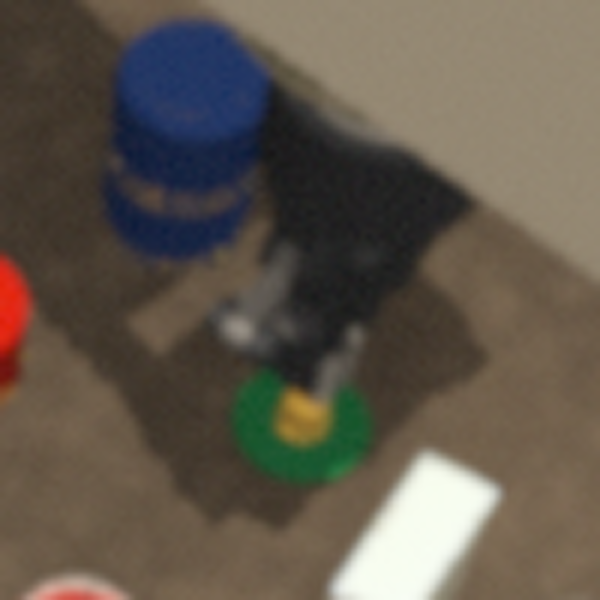

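```bash
python3 - <<'E'
from h import *
d=viewer.get_image("side");P=cloud(d)
for v in range(150,174):
    print(v,[tuple(np.round(P[v,u]*1000).astype(int)) for u in (326,330,333,336,339)])
E
```

```text
150 [(np.int64(571), np.int64(35), np.int64(128)), (np.int64(563), np.int64(65), np.int64(91)), (np.int64(572), np.int64(62), np.int64(103)), (np.int64(579), np.int64(60), np.int64(111)), (np.int64(584), np.int64(64), np.int64(113))]
151 [(np.int64(573), np.int64(32), np.int64(129)), (np.int64(566), np.int64(61), np.int64(95)), (np.int64(569), np.int64(67), np.int64(91)), (np.int64(579), np.int64(61), np.int64(107)), (np.int64(585), np.int64(63), np.int64(111))]
152 [(np.int64(574), np.int64(32), np.int64(128)), (np.int64(568), np.int64(59), np.int64(94)), (np.int64(572), np.int64(64), np.int64(93)), (np.int64(579), np.int64(62), np.int64(103)), (np.int64(578), np.int64(79), np.int64(85))]
153 [(np.int64(575), np.int64(31), np.int64(127)), (np.int64(569), np.int64(58), np.int64(93)), (np.int64(573), np.int64(63), np.int64(92)), (np.int64(580), np.int64(61), np.int64(101)), (np.int64(577), np.int64(81), np.int64(78))]
154 [(np.int64(579), np.int64(25), np.int64(133)), (np.int64(571), np.int64(54), np.int64(96)), (np.int64(574), np.int64(62), np.int64(90)), (np.int64(580), np.int64(63)
[... 3739 characters left out ...]
int64(10))]
171 [(np.int64(566), np.int64(67), np.int64(11)), (np.int64(572), np.int64(72), np.int64(12)), (np.int64(576), np.int64(79), np.int64(8)), (np.int64(582), np.int64(82), np.int64(12)), (np.int64(586), np.int64(88), np.int64(10))]
172 [(np.int64(568), np.int64(64), np.int64(12)), (np.int64(575), np.int64(70), np.int64(13)), (np.int64(579), np.int64(75), np.int64(12)), (np.int64(583), np.int64(81), np.int64(10)), (np.int64(589), np.int64(83), np.int64(14))]
173 [(np.int64(569), np.int64(62), np.int64(11)), (np.int64(576), np.int64(69), np.int64(11)), (np.int64(581), np.int64(73), np.int64(11)), (np.int64(585), np.int64(79), np.int64(10)), (np.int64(590), np.int64(83), np.int64(11))]
```

Seen from the side, the shut fingertips are near z = 44 mm, although the TCP reads 30 mm and the tips should be at 13. I raise the arm and check this against the cameras.

Request:
move_arm:
  motion:
    - [[0,0.3,-0.4],[0,0,0]]
    - [[0,-0.3,-0.4],[0,0,0]]
    - [[0,-0.4,-0.4],[0,0,0]]
    - [[0,-0.4,-0.4],[0,0,0]]
    - [[0,-0.4,-0.4],[0,0,0]]
    - [[0,-0.4,0],[0,0,0]]
    - [[0,0,0],[0,0,0]]
    - [[0,0,0],[0,0,0]]

```text
time_s: 6.1
position: [0.5661, -0.0017, 0.1297]
tool_rot: [[-1.0, 0.001, -0.001], [0.001, 1.0, 0.0], [0.001, 0.0, -1.0]]
ft_force: [-0.2, 0.7, 0.5]
grip_width: -0.0004
gripper_force: 0.0
```

```bash
python3 - <<'E'
from h import *
s=env.observe();print(s["position"],s["tool_rot"],s["q"],s["grip_width"])
d=viewer.get_image("side");P=cloud(d)
near=(np.hypot(P[...,0]-s["position"][0],P[...,1]-s["position"][1])<.08)&(P[...,2]>.075)&(P[...,2]<.3)
for z in range(80,240,8):
    m=near&(abs(P[...,2]*1000-z)<4)
    if m.any(): p=P[m]*1000;print(z,m.sum(),p[:,:2].min(0).round(),p[:,:2].max(0).round())
v,u=np.where(near);print(u.min(),u.max(),v.min(),v.max())
f=cv2.cvtColor(d["frame"],cv2.COLOR_RGB2BGR)[50:200,240:440]
cv2.imwrite("pics/g3.png",cv2.resize(f,None,fx=4,fy=4,interpolation=2))
E
```

```text
[ 0.56614982 -0.00173614  0.12973897] [[-9.99999581e-01  6.10935806e-04 -6.81626662e-04]
 [ 6.10665792e-04  9.99999735e-01  3.96268912e-04]
 [ 6.81868576e-04  3.95852500e-04 -9.99999689e-01]] [-1.21607326e+01  2.80918715e+01  8.01030143e+01  1.46996166e-02
  7.18480756e+01 -1.02130321e+02] -0.0003898251208868548
112 2 [643.   3.] [643.  19.]
120 20 [638.  -6.] [646.  31.]
144 12 [560. -16.] [578.   3.]
152 32 [561. -18.] [578.   2.]
160 21 [570. -17.] [579.   3.]
168 20 [573. -17.] [579.   4.]
176 12 [574. -15.] [578.   3.]
184 31 [556. -30.] [581.  26.]
192 89 [556. -41.] [581.  35.]
200 50 [557. -45.] [582.  40.]
208 70 [566. -53.] [585.  43.]
216 52 [571. -57.] [585.  13.]
224 86 [555. -65.] [585.  14.]
232 149 [555. -66.] [587.  10.]
289 350 98 188
```

View pics/g3.png

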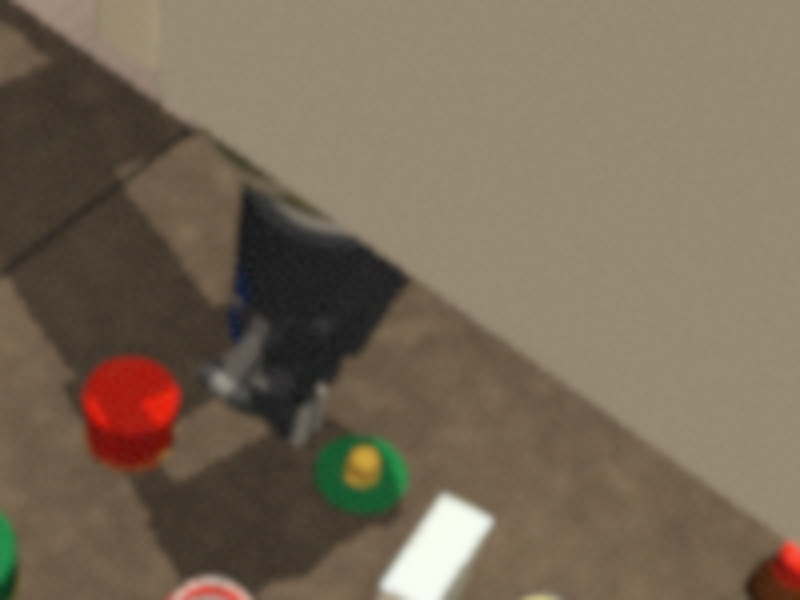

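Request:
move_arm:
  motion:
    - [[0.33,-0.5,-0.35],[0,0,0]]
    - [[0.33,-0.5,-0.35],[0,0,0]]
    - [[0.33,-0.5,-0.35],[0,0,0]]
    - [[0.33,-0.5,-0.35],[0,0,0]]
    - [[0,0,0],[0,0,0]]
    - [[0,0,0],[0,0,0]]
    - [[0,0,0],[0,0,0]]

```text
time_s: 6.85
position: [0.5005, -0.1008, 0.1992]
tool_rot: [[-1.0, -0.001, -0.001], [-0.001, 1.0, 0.001], [0.001, 0.001, -1.0]]
ft_force: [0.1, 0.1, 0.8]
grip_width: 0.0001
gripper_force: 0.0
```

```bash
cat > tool.py <<'E'
from h import *
import sys
s=env.observe();p0=np.array(s["position"]);print(p0,s["grip_width"])
d=viewer.get_image("side");P=cloud(d)
near=(np.hypot(P[...,0]-p0[0],P[...,1]-p0[1])<.10)&(P[...,2]>p0[2]-.06)&(P[...,2]<p0[2]+.25)
for z in range(-40,150,8):
    m=near&(abs((P[...,2]-p0[2])*1000-z)<4)
    if m.any(): p=(P[m]-p0)*1000;print(z,m.sum(),p[:,:2].min(0).round(),p[:,:2].max(0).round())
v,u=np.where(near);u0,v0=int(u.mean()),int(v.mean())
f=cv2.cvtColor(d["frame"],cv2.COLOR_RGB2BGR)[max(0,v0-60):v0+60,max(0,u0-80):u0+80]
cv2.imwrite(sys.argv[1],cv2.resize(f,None,fx=5,fy=5,interpolation=2))
E
python3 tool.py pics/t1.png
```

```text
[ 0.50047926 -0.10075527  0.19922352] 8.814261139021715e-05
8 1 [ 6. -7.] [ 6. -7.]
16 25 [  4. -14.] [13. 12.]
24 40 [ -3. -15.] [13. 12.]
32 42 [ -0. -16.] [13. 12.]
40 35 [  2. -15.] [13. 11.]
48 24 [  5. -15.] [13.  8.]
56 70 [-10. -32.] [15. 30.]
64 151 [-11. -38.] [15. 40.]
72 91 [ -8. -45.] [18. 41.]
80 138 [  4. -52.] [19. 48.]
88 139 [  5. -56.] [19. 56.]
96 191 [-11. -63.] [19. 59.]
104 248 [-11. -63.] [21. 59.]
112 143 [ -5. -52.] [22. 48.]
120 111 [ -7. -44.] [ 21. -10.]
128 65 [ -8. -43.] [ 13. -24.]
136 45 [ -9. -39.] [37. -3.]
144 174 [-21. -39.] [39. 22.]
```

View pics/t1.png

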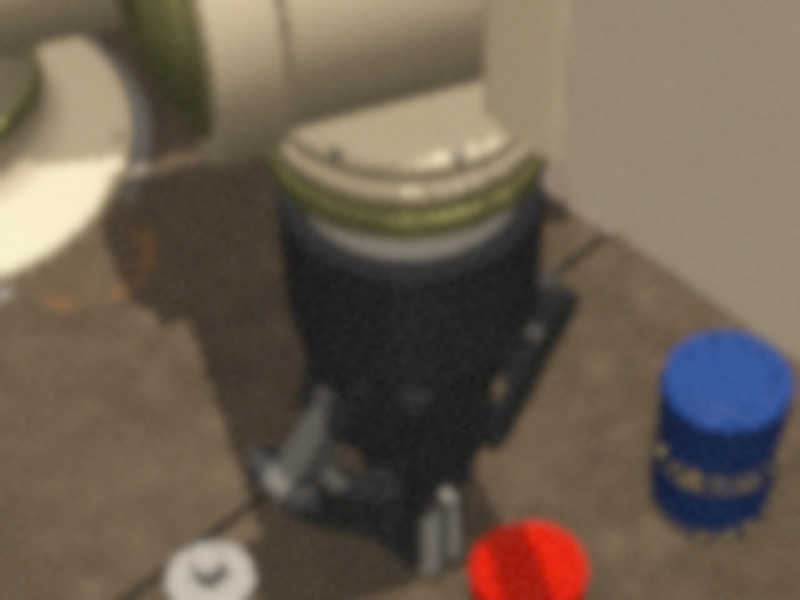

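The shut fingers are centred on the reported TCP sideways, but the tips sit about 12 mm above the reported z instead of 17 below it. The real tool is therefore 29 mm higher than reported. I allow for that by taking tip height as reported z + 12 when shut, and retry.

Request:
move_arm:
  motion:
    - [[-0.165,0.448,0],[0,0,0]]
    - [[-0.165,0.448,0],[0,0,0]]
    - [[-0.165,0.448,0],[0,0,0]]
    - [[-0.165,0.448,0],[0,0,0]]
    - [[-0.165,0.448,0],[0,0,0]]
    - [[-0.165,0.448,0],[0,0,0]]
    - [[-0.165,0.448,0],[0,0,0]]
    - [[-0.165,0.448,0],[0,0,0]]
    - [[0,0,0.4],[0,0,0]]
    - [[0,0,0.4],[0,0,0]]
    - [[0,0,0.4],[0,0,0]]
    - [[0,0,0.4],[0,0,0]]
    - [[0,0,0.4],[0,0,0]]
    - [[0,0,0.4],[0,0,0]]
    - [[0,0,0.4],[0,0,0]]
    - [[0,0,0],[0,0,0]]
    - [[0,0,0],[0,0,0]]
  claw: 0

```text
time_s: 8.6
position: [0.5664, 0.078, 0.0599]
tool_rot: [[-1.0, -0.001, -0.001], [-0.001, 1.0, 0.0], [0.001, 0.0, -1.0]]
ft_force: [0.5, -0.0, 0.5]
grip_width: 0.0854
gripper_force: 0.0
```

Request:
move_arm:
  motion:
    - [[0,0,0.3],[0,0,0]]
    - [[0,0,0.3],[0,0,0]]
    - [[0,0,0.3],[0,0,0]]
    - [[0,0,0.22],[0,0,0]]
    - [[0,0,0],[0,0,0]]
    - [[0,0,0],[0,0,0]]

```text
time_s: 9.2
position: [0.5669, 0.0774, 0.0047]
tool_rot: [[-1.0, -0.0, 0.001], [-0.0, 1.0, -0.0], [-0.001, -0.0, -1.0]]
ft_force: [0.3, 0.0, -0.2]
grip_width: 0.0853
gripper_force: 0.0
```

Request:
move_arm:
  motion:
    - [[0,0,0],[0,0,0]]
    - [[0,0,0],[0,0,0]]
    - [[0,0,0],[0,0,0]]
    - [[0,0,0],[0,0,0]]
    - [[0,0,0],[0,0,0]]
    - [[0,0,0],[0,0,0]]
    - [[0,0,0],[0,0,0]]
    - [[0,0,0],[0,0,0]]
    - [[0,0,0],[0,0,0]]
  claw: 1

```text
time_s: 10.1
position: [0.5665, 0.0773, 0.0043]
tool_rot: [[-1.0, -0.0, 0.0], [-0.0, 1.0, -0.0], [-0.0, -0.0, -1.0]]
ft_force: [-1.2, 0.6, 5.5]
grip_width: 0.0145
gripper_force: 29.3
```

Request:
move_arm:
  motion:
    - [[0,0,-0.2],[0,0,0]]
    - [[0,0,-0.4],[0,0,0]]
    - [[0,0,-0.4],[0,0,0]]
    - [[0,0,-0.4],[0,0,0]]
    - [[0,0,-0.4],[0,0,0]]
    - [[0,0,-0.4],[0,0,0]]
    - [[0.15,-0.35,0],[0,0,0]]
    - [[0.28,-0.65,0],[0,0,0]]
    - [[0.28,-0.65,0],[0,0,0]]
    - [[0.28,-0.65,0],[0,0,0]]
    - [[0.28,-0.65,0],[0,0,0]]
    - [[0.28,-0.65,0],[0,0,0]]
    - [[0.28,-0.65,0],[0,0,0]]
    - [[0.28,-0.65,0],[0,0,0]]
    - [[0.28,-0.65,0],[0,0,0]]
    - [[0.28,-0.65,0],[0,0,0]]
    - [[0.2,-0.4,0],[0,0,0]]
    - [[0,0,0],[0,0,0]]
    - [[0,0,0],[0,0,0]]
    - [[0,0,0],[0,0,0]]

```text
time_s: 12.1
position: [0.4232, -0.2518, 0.1142]
tool_rot: [[-1.0, -0.001, 0.0], [-0.001, 1.0, 0.0], [-0.0, 0.0, -1.0]]
ft_force: [0.1, -0.9, -0.3]
grip_width: 0.0144
gripper_force: 29.3
```

```bash
python3 - <<'E'
from h import *
s=env.observe();p=np.array(s["position"]);print(p,s["grip_width"],s["gripper_force"])
for n in("side","top"):
    d=viewer.get_image(n)
    P=cloud(d);m=mask(d,"green")&(P[...,2]>.09)
    z=np.median(P[m][:,2]) if m.any() else .12; print(n,m.sum(),z)
    print("lid",meas(d,"green",p,z,.027),"S",meas(d,"green",(.4234,-.2537),.046,.033),"R",meas(d,"steel",(.4234,-.2537),.062,.0285))
    f=cv2.cvtColor(d["frame"],cv2.COLOR_RGB2BGR)
    if n=="side": cv2.imwrite("pics/l1.png",cv2.resize(f[120:250,80:280],None,fx=4,fy=4,interpolation=2))
E
```

```text
[ 0.42319064 -0.25181547  0.11416826] 0.014387517011578067 29.321410953998566
side 250 0.12158991587342521
lid (array([ 425. , -253.3]), 26.5, 121.4, 226, array([ 433.5, -256.7], dtype=float32)) S (array([ 426.3, -256.2]), 32.6, 45.8, 127, array([ 444.4, -262.4], dtype=float32)) R (array([ 426.2, -256.1]), 29.0, 61.3, 127, array([ 438.3, -259.8], dtype=float32))
top 2 0.853113632734885
lid None S None R None
```

View pics/l1.png

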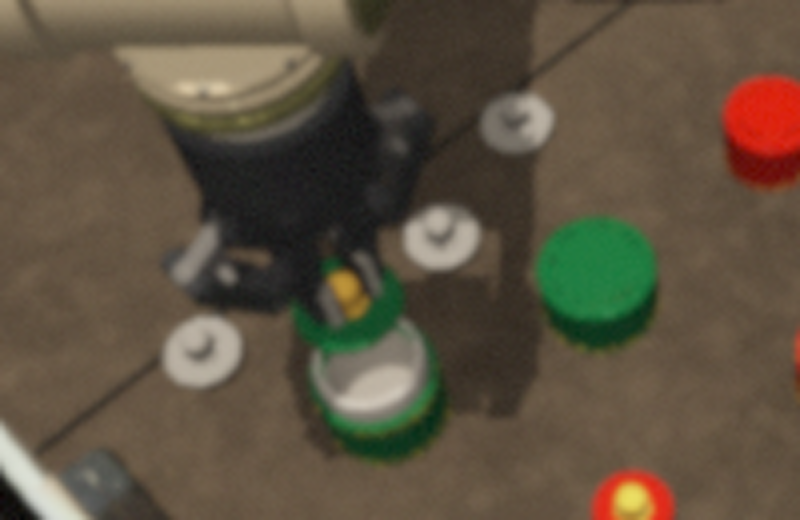

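The lid hangs level and centred on the TCP: pixel (347,305) in the crop, directly over the green caddy's mouth at (375,385). It needs a 2 mm shift in y, then lowering.

Request:
move_arm:
  motion:
    - [[-0.006,-0.044,0],[0,0,0]]
    - [[0,0,0.2],[0,0,0]]
    - [[0,0,0.2],[0,0,0]]
    - [[0,0,0.2],[0,0,0]]
    - [[0,0,0.14],[0,0,0]]
    - [[0,0,0],[0,0,0]]
    - [[0,0,0.06],[0,0,0]]
    - [[0,0,0.06],[0,0,0]]
    - [[0,0,0.06],[0,0,0]]
    - [[0,0,0.06],[0,0,0]]
    - [[0,0,0.06],[0,0,0]]
    - [[0,0,0],[0,0,0]]
    - [[0,0,0],[0,0,0]]

```text
time_s: 13.5
position: [0.4232, -0.2549, 0.062]
tool_rot: [[-1.0, -0.0, -0.0], [-0.0, 1.0, 0.0], [0.0, 0.0, -1.0]]
ft_force: [-0.6, 0.2, -0.0]
grip_width: 0.0144
gripper_force: 29.3
```

Request:
move_arm:
  motion:
    - [[0,0,0.03],[0,0,0]]
    - [[0,0,0.03],[0,0,0]]
    - [[0,0,0.02],[0,0,0]]
    - [[0,0,0],[0,0,0]]
    - [[0,0,0],[0,0,0]]

```text
time_s: 14.0
position: [0.4232, -0.2549, 0.0582]
tool_rot: [[-1.0, -0.0, 0.0], [-0.0, 1.0, -0.0], [-0.0, -0.0, -1.0]]
ft_force: [-1.3, 1.4, 5.0]
grip_width: 0.0143
gripper_force: 29.6
```

Request:
move_arm:
  motion:
    - [[0,0,0],[0,0,0]]
    - [[0,0,0],[0,0,0]]
    - [[0,0,0],[0,0,0]]
    - [[0,0,0],[0,0,0]]
    - [[0,0,-0.2],[0,0,0]]
    - [[0,0,-0.4],[0,0,0]]
    - [[0,0,-0.4],[0,0,0]]
    - [[0,0,-0.4],[0,0,0]]
    - [[0,0,-0.4],[0,0,0]]
  claw: 0.55

```text
time_s: 14.9
position: [0.4232, -0.2549, 0.1496]
tool_rot: [[-1.0, -0.0, 0.0], [-0.0, 1.0, -0.001], [-0.0, -0.001, -1.0]]
ft_force: [-0.1, -0.2, -0.4]
grip_width: 0.0382
gripper_force: 0.0
```

Request:
move_arm:
  motion:
    - [[-0.121,0.506,0],[0,0,0]]
    - [[-0.121,0.506,0],[0,0,0]]
    - [[-0.121,0.506,0],[0,0,0]]
    - [[-0.121,0.506,0],[0,0,0]]
    - [[-0.121,0.506,0],[0,0,0]]
    - [[0,0,0],[0,0,0]]
    - [[0,0,0],[0,0,0]]
  claw: 0

```text
time_s: 15.6
position: [0.4536, -0.1285, 0.1486]
tool_rot: [[-1.0, -0.001, 0.001], [-0.001, 1.0, -0.001], [-0.001, -0.001, -1.0]]
ft_force: [-0.2, -0.5, -1.0]
grip_width: 0.0853
gripper_force: 0.0
```

```bash
python3 - <<'E'
from h import *
s=env.observe();print(s["position"],s["grip_width"])
for n in("side","top"):
    d=viewer.get_image(n);P=cloud(d)
    print(n,"lid",meas(d,"green",(.4234,-.2537),.065,.027),"knob",meas(d,"brass",(.4234,-.2537),.081,.008),"S",meas(d,"green",(.4234,-.2537),.046,.033),"cap",meas(d,"green",(.4535,-.1283),.041,.033))
E
```

```text
[ 0.453602   -0.12845258  0.14860107] 0.08531967350366562
side lid (array([ 423. , -257.5]), 26.1, 65.6, 331, array([ 424.7, -258.2], dtype=float32)) knob (array([ 425.8, -257.4]), 8.5, 81.3, 48, array([ 425.6, -256.9], dtype=float32)) S (array([ 425.9, -256.7]), 32.9, 46.1, 141, array([ 440.4, -263.3], dtype=float32)) cap (array([ 455.6, -129.5]), 34.1, 41.4, 647, array([ 455.5, -130. ], dtype=float32))
top lid (array([ 423. , -253.6]), 26.9, 64.8, 350, array([ 423.7, -255.2], dtype=float32)) knob (array([ 422.8, -253.6]), 8.0, 80.1, 45, array([ 422.9, -253.5], dtype=float32)) S (array([ 420.7, -252.3]), 32.5, 45.7, 51, array([ 403.8, -246.4], dtype=float32)) cap (array([ 452.1, -152.1]), 5.6, 40.5, 15, array([ 452.9, -153.1], dtype=float32))
```

The lid is seated, with flange at 65 mm and knob top at 81 mm as expected. Next, the green cap.

Request:
move_arm:
  motion:
    - [[0,0,0.4],[0,0,0]]
    - [[0,0,0.4],[0,0,0]]
    - [[0,0,0.4],[0,0,0]]
    - [[0,0,0.4],[0,0,0]]
    - [[0,0,0.4],[0,0,0]]
    - [[0,0,0.4],[0,0,0]]
    - [[0,0,0.3],[0,0,0]]
    - [[0,0,0.2],[0,0,0]]
    - [[0,0,0.2],[0,0,0]]
    - [[0,0,0],[0,0,0]]
    - [[0,0,0],[0,0,0]]

```text
time_s: 16.8
position: [0.4536, -0.1287, -0.0067]
tool_rot: [[-1.0, 0.0, 0.0], [0.0, 1.0, -0.0], [-0.0, -0.0, -1.0]]
ft_force: [-0.0, 0.1, -0.1]
grip_width: 0.0855
gripper_force: 0.0
```

Request:
move_arm:
  motion:
    - [[0,0,0],[0,0,0]]
    - [[0,0,0],[0,0,0]]
    - [[0,0,0],[0,0,0]]
    - [[0,0,0],[0,0,0]]
    - [[0,0,0],[0,0,0]]
    - [[0,0,0],[0,0,0]]
    - [[0,0,0],[0,0,0]]
  claw: 1
  force: 40

```text
time_s: 17.5
position: [0.4538, -0.1286, -0.0061]
tool_rot: [[-1.0, -0.0, 0.001], [-0.0, 1.0, -0.001], [-0.001, -0.001, -1.0]]
ft_force: [-1.9, 0.4, 6.0]
grip_width: 0.0648
gripper_force: 42.4
```

Request:
move_arm:
  motion:
    - [[0,0,-0.2],[0,0,0]]
    - [[0,0,-0.4],[0,0,0]]
    - [[0,0,-0.4],[0,0,0]]
    - [[0,0,-0.4],[0,0,0]]
    - [[0,0,-0.4],[0,0,0]]
    - [[0,0,-0.4],[0,0,0]]
    - [[0.098,-0.421,0],[0,0,0]]
    - [[0.098,-0.421,0],[0,0,0]]
    - [[0.098,-0.421,0],[0,0,0]]
    - [[0.098,-0.421,0],[0,0,0]]
    - [[0.098,-0.421,0],[0,0,0]]
    - [[0.098,-0.421,0],[0,0,0]]
    - [[0,0,0],[0,0,0]]
    - [[0,0,0],[0,0,0]]
    - [[0,0,0],[0,0,0]]

```text
time_s: 19.0
position: [0.4241, -0.2538, 0.1033]
tool_rot: [[-1.0, -0.001, 0.0], [-0.001, 1.0, 0.0], [-0.0, 0.0, -1.0]]
ft_force: [-0.1, -0.1, -0.2]
grip_width: 0.0645
gripper_force: 44.6
```

```bash
python3 - <<'E'
from h import *
s=env.observe();p=np.array(s["position"]);print(p,s["grip_width"],s["gripper_force"])
d=viewer.get_image("side");P=cloud(d)
m=mask(d,"green")&(P[...,2]>.13); print(m.sum(),np.percentile(P[m][:,2],[5,50,95]))
z=np.percentile(P[m][:,2],80)
print("cap",meas(d,"green",p,z,.033),"S",meas(d,"green",(.424,-.255),.046,.033))
E
```

```text
[ 0.42412122 -0.25382962  0.10331159] 0.06454837541807149 44.56512442789972
781 [0.13557606 0.15045487 0.18342572]
cap (array([ 431.6, -254.6]), 32.3, 150.6, 604, array([ 435.3, -254. ], dtype=float32)) S (array([ 425.8, -256.5]), 32.9, 45.9, 135, array([ 441.1, -263.8], dtype=float32))
```

Request:
move_arm:
  motion:
    - [[0,-0.022,0.2],[0,0,0]]
    - [[0,0,0.2],[0,0,0]]
    - [[0,0,0.2],[0,0,0]]
    - [[0,0,0.2],[0,0,0]]
    - [[0,0,0],[0,0,0]]
    - [[0,0,0.06],[0,0,0]]
    - [[0,0,0.06],[0,0,0]]
    - [[0,0,0.06],[0,0,0]]
    - [[0,0,0.06],[0,0,0]]
    - [[0,0,0],[0,0,0]]
    - [[0,0,0],[0,0,0]]

```text
time_s: 20.15
position: [0.4241, -0.2559, 0.051]
tool_rot: [[-1.0, -0.0, 0.0], [-0.0, 1.0, -0.0], [-0.0, -0.0, -1.0]]
ft_force: [-0.2, -0.1, -1.1]
grip_width: 0.0646
gripper_force: 44.6
```

Request:
move_arm:
  motion:
    - [[0,0,0.05],[0,0,0]]
    - [[0,0,0.05],[0,0,0]]
    - [[0,0,0.05],[0,0,0]]
    - [[0,0,0.04],[0,0,0]]
    - [[0,0,0],[0,0,0]]
    - [[0,0,0],[0,0,0]]

```text
time_s: 20.75
position: [0.4241, -0.2558, 0.0415]
tool_rot: [[-1.0, -0.0, -0.0], [-0.0, 1.0, 0.0], [0.0, 0.0, -1.0]]
ft_force: [-0.2, 0.4, -1.2]
grip_width: 0.0645
gripper_force: 44.6
```

Request:
move_arm:
  motion:
    - [[0,0,0.03],[0,0,0]]
    - [[0,0,0],[0,0,0]]
    - [[0,0,0],[0,0,0]]

```text
time_s: 21.05
position: [0.4241, -0.2559, 0.0401]
tool_rot: [[-1.0, -0.0, 0.0], [-0.0, 1.0, -0.0], [-0.0, -0.0, -1.0]]
ft_force: [0.3, 0.2, -1.0]
grip_width: 0.0645
gripper_force: 44.6
```

Request:
move_arm:
  motion:
    - [[0,0,0],[0,0,0]]
    - [[0,0,0],[0,0,0]]
    - [[0,0,0],[0,0,0]]
    - [[0,0,0],[0,0,0]]
    - [[0,0,-0.1],[0,0,0]]
    - [[0,0,-0.3],[0,0,0]]
    - [[0,0,-0.4],[0,0,0]]
    - [[0,0,-0.4],[0,0,0]]
    - [[0,0,-0.4],[0,0,0]]
    - [[0,0,-0.4],[0,0,0]]
  claw: 0

```text
time_s: 22.05
position: [0.424, -0.2557, 0.1412]
tool_rot: [[-1.0, -0.0, 0.0], [-0.0, 1.0, -0.0], [-0.0, -0.0, -1.0]]
ft_force: [0.2, -0.8, -1.0]
grip_width: 0.0852
gripper_force: 0.0
```

Request:
move_arm:
  motion:
    - [[-0.45,0.179,0],[0,0,0]]
    - [[-0.45,0.179,0],[0,0,0]]
    - [[-0.45,0.179,0],[0,0,0]]
    - [[-0.45,0.179,0],[0,0,0]]
    - [[-0.45,0.179,0],[0,0,0]]
    - [[-0.45,0.179,0],[0,0,0]]
    - [[0,0,0],[0,0,0]]
    - [[0,0,0],[0,0,0]]

```text
time_s: 22.85
position: [0.5588, -0.2019, 0.14]
tool_rot: [[-1.0, -0.001, -0.0], [-0.001, 1.0, 0.0], [0.0, 0.0, -1.0]]
ft_force: [-1.3, -0.5, 0.1]
grip_width: 0.0854
gripper_force: 0.0
```

```bash
python3 - <<'E'
from h import *
s=env.observe();print(s["position"],s["grip_width"])
for n in("side","top"):
    d=viewer.get_image(n);P=cloud(d)
    print(n,"gcap",meas(d,"green",(.424,-.255),.087,.033),"rlid",meas(d,"red",(.559,-.202),.011,.021),meas(d,"brass",(.559,-.202),.027,.008),"rcad",meas(d,"red",(.584,-.0685),.040,.027))
E
```

```text
[ 0.55884449 -0.20193172  0.13998377] 0.08539716441869846
side gcap (array([ 426. , -258.2]), 33.8, 87.3, 791, array([ 426.2, -258.5], dtype=float32)) rlid (array([ 559.1, -203. ]), 20.7, 11.3, 197, array([ 560.4, -204.3], dtype=float32)) (array([ 560.3, -204.4]), 8.7, 26.5, 48, array([ 560., -204.], dtype=float32)) rcad (array([585.8, -70.2]), 27.6, 40.5, 156, array([589.8, -75.7], dtype=float32))
top gcap (array([ 422.8, -255.1]), 32.4, 86.5, 713, array([ 422.4, -255.2], dtype=float32)) rlid None None rcad (array([590.3, -55.8]), 19.7, 39.2, 18, array([589.6, -50.1], dtype=float32))
```

The green cap is home: its top is at 87 mm and it is centred at (424,-256). Next, the red lid.

Request:
move_arm:
  motion:
    - [[0,0,0.4],[0,0,0]]
    - [[0,0,0.4],[0,0,0]]
    - [[0,0,0.4],[0,0,0]]
    - [[0,0,0.4],[0,0,0]]
    - [[0,0,0.4],[0,0,0]]
    - [[0,0,0.3],[0,0,0]]
    - [[0,0,0.2],[0,0,0]]
    - [[0,0,0.2],[0,0,0]]
    - [[0,0,0],[0,0,0]]
    - [[0,0,0],[0,0,0]]

```text
time_s: 23.95
position: [0.5592, -0.2023, 0.0055]
tool_rot: [[-1.0, 0.0, 0.001], [0.0, 1.0, -0.0], [-0.001, -0.0, -1.0]]
ft_force: [0.3, 0.3, 0.1]
grip_width: 0.0852
gripper_force: 0.0
```

Request:
move_arm:
  motion:
    - [[0,0,0],[0,0,0]]
    - [[0,0,0],[0,0,0]]
    - [[0,0,0],[0,0,0]]
    - [[0,0,0],[0,0,0]]
    - [[0,0,0],[0,0,0]]
    - [[0,0,0],[0,0,0]]
    - [[0,0,0],[0,0,0]]
    - [[0,0,0],[0,0,0]]
    - [[0,0,0],[0,0,0]]
  claw: 1
  force: 30

```text
time_s: 24.85
position: [0.5591, -0.2022, 0.0052]
tool_rot: [[-1.0, -0.0, 0.0], [-0.0, 1.0, -0.0], [-0.0, -0.0, -1.0]]
ft_force: [-1.3, -0.6, 4.3]
grip_width: 0.0142
gripper_force: 29.4
```

Request:
move_arm:
  motion:
    - [[0,0,-0.2],[0,0,0]]
    - [[0,0,-0.4],[0,0,0]]
    - [[0,0,-0.4],[0,0,0]]
    - [[0,0,-0.4],[0,0,0]]
    - [[0,0,-0.4],[0,0,0]]
    - [[0,0,-0.4],[0,0,0]]
    - [[-0.082,0.446,0],[0,0,0]]
    - [[-0.082,0.446,0],[0,0,0]]
    - [[-0.082,0.446,0],[0,0,0]]
    - [[-0.082,0.446,0],[0,0,0]]
    - [[-0.082,0.446,0],[0,0,0]]
    - [[-0.082,0.446,0],[0,0,0]]
    - [[0,0,0],[0,0,0]]
    - [[0,0,0],[0,0,0]]
    - [[0,0,0],[0,0,0]]

```text
time_s: 26.35
position: [0.5836, -0.0691, 0.1152]
tool_rot: [[-1.0, 0.001, 0.0], [0.001, 1.0, -0.0], [-0.0, -0.0, -1.0]]
ft_force: [-0.6, 0.9, 0.2]
grip_width: 0.0142
gripper_force: 29.3
```

```bash
python3 - <<'E'
from h import *
s=env.observe();p=np.array(s["position"]);print(p,s["grip_width"],s["gripper_force"])
d=viewer.get_image("side");P=cloud(d)
print("lid",[meas(d,"red",p,z,.021,.008) for z in (p[2]+.007,)],"S",meas(d,"red",(.584,-.0685),.040,.027),"R",meas(d,"steel",(.584,-.0685),.056,.0225))
E
```

```text
[ 0.58356431 -0.06913574  0.11516796] 0.014190510479589379 29.292644262313843
lid [(array([586.3, -73.2]), 20.1, 121.2, 119, array([594.1, -76.4], dtype=float32))] S (array([585.1, -70.5]), 27.7, 40.2, 149, array([590.1, -76.3], dtype=float32)) R (array([587.2, -73.7]), 20.1, 55.2, 68, array([593.1, -82.4], dtype=float32))
```

Request:
move_arm:
  motion:
    - [[-0.006,0.006,0.2],[0,0,0]]
    - [[0,0,0.2],[0,0,0]]
    - [[0,0,0.2],[0,0,0]]
    - [[0,0,0.2],[0,0,0]]
    - [[0,0,0.2],[0,0,0]]
    - [[0,0,0],[0,0,0]]
    - [[0,0,0.04],[0,0,0]]
    - [[0,0,0.04],[0,0,0]]
    - [[0,0,0.04],[0,0,0]]
    - [[0,0,0.04],[0,0,0]]
    - [[0,0,0],[0,0,0]]
    - [[0,0,0],[0,0,0]]

```text
time_s: 27.6
position: [0.584, -0.068, 0.0571]
tool_rot: [[-1.0, -0.0, 0.0], [-0.0, 1.0, -0.0], [-0.0, -0.0, -1.0]]
ft_force: [-0.3, -0.2, -1.0]
grip_width: 0.0142
gripper_force: 29.3
```

Request:
move_arm:
  motion:
    - [[0,0,0.03],[0,0,0]]
    - [[0,0,0.03],[0,0,0]]
    - [[0,0,0.015],[0,0,0]]
    - [[0,0,0],[0,0,0]]
    - [[0,0,0],[0,0,0]]

```text
time_s: 28.1
position: [0.584, -0.068, 0.0533]
tool_rot: [[-1.0, -0.0, 0.0], [-0.0, 1.0, 0.0], [-0.0, 0.0, -1.0]]
ft_force: [0.0, 1.2, -0.1]
grip_width: 0.0143
gripper_force: 29.3
```

Request:
move_arm:
  motion:
    - [[0,0,0],[0,0,0]]
    - [[0,0,0],[0,0,0]]
    - [[0,0,0],[0,0,0]]
    - [[0,0,0],[0,0,0]]
    - [[0,0,-0.2],[0,0,0]]
    - [[0,0,-0.4],[0,0,0]]
    - [[0,0,-0.4],[0,0,0]]
    - [[0,0,-0.4],[0,0,0]]
    - [[0,0,-0.4],[0,0,0]]
  claw: 0.55

```text
time_s: 29.0
position: [0.584, -0.068, 0.1449]
tool_rot: [[-1.0, -0.0, 0.001], [-0.0, 1.0, -0.0], [-0.001, -0.0, -1.0]]
ft_force: [-0.1, 0.9, -0.0]
grip_width: 0.0386
gripper_force: 0.0
```

Request:
move_arm:
  motion:
    - [[0.447,0.259,0],[0,0,0]]
    - [[0.447,0.259,0],[0,0,0]]
    - [[0.447,0.259,0],[0,0,0]]
    - [[0.447,0.259,0],[0,0,0]]
    - [[0.447,0.259,0],[0,0,0]]
    - [[0.447,0.259,0],[0,0,0]]
    - [[0,0,0],[0,0,0]]
    - [[0,0,0],[0,0,0]]
  claw: 0

```text
time_s: 29.8
position: [0.4503, 0.0096, 0.1441]
tool_rot: [[-1.0, -0.0, 0.002], [-0.0, 1.0, -0.0], [-0.002, -0.0, -1.0]]
ft_force: [0.1, 0.2, 0.5]
grip_width: 0.0857
gripper_force: 0.0
```

```bash
python3 - <<'E'
from h import *
s=env.observe();print(s["position"],s["grip_width"])
for n in("side","top"):
    d=viewer.get_image(n);P=cloud(d)
    print(n,"rlid",meas(d,"red",(.584,-.0685),.059,.021),"knob",meas(d,"brass",(.584,-.0685),.075,.008),"S",meas(d,"red",(.584,-.0685),.040,.027),"cap",meas(d,"red",(.450,.0095),.041,.027))
E
```

```text
[0.45025781 0.0096014  0.14411833] 0.0857483088014684
side rlid (array([585.1, -70.6]), 21.9, 59.3, 177, array([586. , -72.1], dtype=float32)) knob (array([585.3, -71. ]), 8.7, 74.4, 47, array([584.6, -70.9], dtype=float32)) S (array([586. , -71.4]), 27.6, 40.0, 129, array([592.9, -80.1], dtype=float32)) cap (array([452.7,   7.3]), 28.7, 41.0, 377, array([451.8,   7.6], dtype=float32))
top rlid (array([582.3, -67.8]), 21.8, 58.4, 188, array([581.1, -67.4], dtype=float32)) knob (array([581.7, -67.8]), 7.8, 73.7, 38, array([581.7, -68.1], dtype=float32)) S (array([582.3, -67. ]), 27.2, 39.7, 105, array([572.3, -67.1], dtype=float32)) cap (array([443.9,  -3.6]), 20.0, 40.2, 75, array([442.2,  -7.2], dtype=float32))
```

Request:
move_arm:
  motion:
    - [[0,0,0.4],[0,0,0]]
    - [[0,0,0.4],[0,0,0]]
    - [[0,0,0.4],[0,0,0]]
    - [[0,0,0.4],[0,0,0]]
    - [[0,0,0.4],[0,0,0]]
    - [[0,0,0.4],[0,0,0]]
    - [[0,0,0.3],[0,0,0]]
    - [[0,0,0.15],[0,0,0]]
    - [[0,0,0.15],[0,0,0]]
    - [[0,0,0],[0,0,0]]
    - [[0,0,0],[0,0,0]]

```text
time_s: 31.0
position: [0.4502, 0.0095, -0.0064]
tool_rot: [[-1.0, -0.0, 0.001], [-0.0, 1.0, -0.0], [-0.001, -0.0, -1.0]]
ft_force: [-0.5, 0.6, -0.2]
grip_width: 0.0856
gripper_force: 0.0
```

Request:
move_arm:
  motion:
    - [[0,0,0],[0,0,0]]
    - [[0,0,0],[0,0,0]]
    - [[0,0,0],[0,0,0]]
    - [[0,0,0],[0,0,0]]
    - [[0,0,0],[0,0,0]]
    - [[0,0,0],[0,0,0]]
    - [[0,0,0],[0,0,0]]
    - [[0,0,0],[0,0,0]]
  claw: 1
  force: 40

```text
time_s: 31.8
position: [0.4501, 0.0096, -0.0061]
tool_rot: [[-1.0, -0.0, 0.001], [-0.0, 1.0, -0.0], [-0.001, -0.0, -1.0]]
ft_force: [-1.1, -0.5, 5.1]
grip_width: 0.0525
gripper_force: 40.7
```

Request:
move_arm:
  motion:
    - [[0,0,-0.2],[0,0,0]]
    - [[0,0,-0.4],[0,0,0]]
    - [[0,0,-0.4],[0,0,0]]
    - [[0,0,-0.4],[0,0,0]]
    - [[0,0,-0.4],[0,0,0]]
    - [[0,0,-0.4],[0,0,0]]
    - [[-0.446,-0.262,0],[0,0,0]]
    - [[-0.446,-0.262,0],[0,0,0]]
    - [[-0.446,-0.262,0],[0,0,0]]
    - [[-0.446,-0.262,0],[0,0,0]]
    - [[-0.446,-0.262,0],[0,0,0]]
    - [[-0.446,-0.262,0],[0,0,0]]
    - [[0,0,0],[0,0,0]]
    - [[0,0,0],[0,0,0]]
    - [[0,0,0],[0,0,0]]

```text
time_s: 33.3
position: [0.5828, -0.0683, 0.1035]
tool_rot: [[-1.0, -0.0, -0.001], [-0.0, 1.0, 0.0], [0.001, 0.0, -1.0]]
ft_force: [0.8, -0.8, -0.5]
grip_width: 0.0525
gripper_force: 42.1
```

Request:
move_arm:
  motion:
    - [[0,0,0.2],[0,0,0]]
    - [[0,0,0.2],[0,0,0]]
    - [[0,0,0.1],[0,0,0]]
    - [[0,0,0],[0,0,0]]
    - [[0,0,0],[0,0,0]]

```text
time_s: 33.8
position: [0.5836, -0.0689, 0.0782]
tool_rot: [[-1.0, -0.0, -0.0], [-0.0, 1.0, 0.0], [0.0, 0.0, -1.0]]
ft_force: [0.0, 0.2, 0.1]
grip_width: 0.0528
gripper_force: 42.1
```

Request:
move_arm:
  motion:
    - [[0,0,0.12],[0,0,0]]
    - [[0,0,0.12],[0,0,0]]
    - [[0,0,0.12],[0,0,0]]
    - [[0,0,0.08],[0,0,0]]
    - [[0,0,0.06],[0,0,0]]
    - [[0,0,0.06],[0,0,0]]
    - [[0,0,0.06],[0,0,0]]
    - [[0,0,0],[0,0,0]]
    - [[0,0,0],[0,0,0]]

```text
time_s: 34.7
position: [0.5837, -0.0689, 0.0473]
tool_rot: [[-1.0, -0.0, 0.0], [-0.0, 1.0, -0.0], [-0.0, -0.0, -1.0]]
ft_force: [-0.9, 0.1, -1.0]
grip_width: 0.0528
gripper_force: 42.1
```

Cap edge at about 53 mm, below the rim, with no contact force. 13 mm to go.

Request:
move_arm:
  motion:
    - [[0,0,0.06],[0,0,0]]
    - [[0,0,0.06],[0,0,0]]
    - [[0,0,0.06],[0,0,0]]
    - [[0,0,0.05],[0,0,0]]
    - [[0,0,0.03],[0,0,0]]
    - [[0,0,0],[0,0,0]]
    - [[0,0,0],[0,0,0]]

```text
time_s: 35.4
position: [0.5837, -0.0689, 0.0343]
tool_rot: [[-1.0, -0.0, 0.0], [-0.0, 1.0, -0.0], [-0.0, -0.0, -1.0]]
ft_force: [0.3, 0.1, -1.1]
grip_width: 0.0527
gripper_force: 42.2
```

Request:
move_arm:
  motion:
    - [[0,0,0],[0,0,0]]
    - [[0,0,0],[0,0,0]]
    - [[0,0,0],[0,0,0]]
    - [[0,0,0],[0,0,0]]
    - [[0,0,-0.1],[0,0,0]]
    - [[0,0,-0.3],[0,0,0]]
    - [[0,0,-0.4],[0,0,0]]
    - [[0,0,-0.4],[0,0,0]]
    - [[0,0,-0.4],[0,0,0]]
    - [[0,0,-0.4],[0,0,0]]
    - [[0,0,-0.4],[0,0,0]]
    - [[0.5,0,0],[0,0,0]]
    - [[0.5,0,0],[0,0,0]]
    - [[0.5,0,0],[0,0,0]]
    - [[0.5,0,0],[0,0,0]]
    - [[0.5,0,0],[0,0,0]]
    - [[0.5,0,0],[0,0,0]]
    - [[0.5,0,0],[0,0,0]]
    - [[0,0,0],[0,0,0]]
    - [[0,0,0],[0,0,0]]
  claw: 0

```text
time_s: 37.4
position: [0.4091, -0.0692, 0.1549]
tool_rot: [[-1.0, 0.0, 0.001], [0.0, 1.0, -0.001], [-0.001, -0.001, -1.0]]
ft_force: [-0.0, 1.4, 0.0]
grip_width: 0.0854
gripper_force: 0.0
```

```bash
python3 - <<'E'
from h import *
s=env.observe();print(s["time_s"],s["position"],s["grip_width"])
for n in("side","top"):
    d=viewer.get_image(n);P=cloud(d)
    print(n,"rcap",meas(d,"red",(.584,-.0685),.081,.027),"gcap",meas(d,"green",(.424,-.255),.087,.033))
    f=cv2.cvtColor(d["frame"],cv2.COLOR_RGB2BGR)
    if n=="side": cv2.imwrite("pics/end.png",cv2.resize(f[90:260,120:370],None,fx=3,fy=3,interpolation=2))
E
```

```text
37.4 [ 0.40906683 -0.06915285  0.15487115] 0.0854072721930317
side rcap (array([583.7, -72.3]), 27.4, 81.1, 507, array([584.3, -72.3], dtype=float32)) gcap (array([ 426., -259.]), 33.9, 87.3, 790, array([ 426.3, -258.5], dtype=float32))
top rcap (array([581.2, -69. ]), 27.2, 80.4, 427, array([581.4, -68.9], dtype=float32)) gcap (array([ 422.6, -254.7]), 32.7, 86.4, 724, array([ 422.5, -254.8], dtype=float32))
```

View pics/end.png

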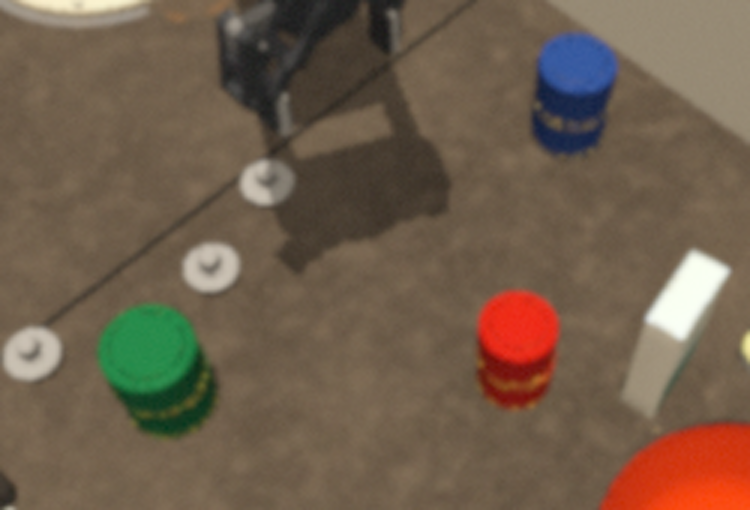

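Both caddies are shut with no steel showing: green at (155,365) with its top at 87 mm, and red at (517,345) with its top at 81 mm. The blue caddy and carton look untouched.

```bash
python3 -c "
from rig import env
print(env.close_job())"
```

```text
the job is handed in; nothing more can be done
None
```

The green and red caddies are both shut with their own inner lids and caps, upright, and the job is handed in at about 37 s of the 104 s. The hand-in gave no verdict, but the last images showed both caps at their seated heights.

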